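# Close and start the heated tube block

### The job

Start a run on the heated tube block using the fingertips only, without picking anything up: push the lid that stands ajar down until it is fully shut, then press the dotted end of the black rocker to switch it over, then press the blue key fully down so that it stays in, and last press the green key fully down and let it come up again. Leave the yellow key alone and do not disturb the things standing about.

Things in the scene. Friction and masses are not known exactly. Their poses are not given: they have to be found in the camera images.
- station: White heated tube block, fixed, 204 x 236 mm, origin under its centre on the worktop; x from its key panel to its rear, y left, z up; turned up to 0.3 rad. Grey panel in front, top at z = 65 mm, with a row at x = -66 mm: black rocker at y = +85 mm, and blue, yellow and green keys at y = -80, -27, +26 mm in changing order. Behind it (x > -28 mm) the tube block, 86 mm high, under the lid.
- lid_press (a point): Middle of the top of the lid's front bar, where to push; moves with the lid. The lid is a white frame 196 mm wide with a clear window, 124 mm from hinge to front edge; the front bar is solid, 28 mm deep, this point 14 mm behind its edge. Shut, this point is 104 mm above the worktop, 14 mm from the instrument's centre towards the panel.
- lid (a joint): Lid angle about the hinge along the rear of the instrument, rad: 0 fully shut (solid stop), it starts 0.20 to 0.35 open. The hinge is stiff: the lid stays where it is left and takes 1 to 2 N at the front bar to push down.
- rocker_end (a point): Top of the near, white-dotted end of the black rocker; moves with it. The rocker is concave, 24 mm wide, 46 mm long along the instrument's x, and pivots at its middle, 20 mm behind this point, 72 mm above the worktop. At the start this end is up, at about 81 mm; switched over it is at about 73 mm, 8 mm above the panel.
- rocker (a joint): Rocker angle, rad: 0 off (as found, dotted end up), 0.4 fully switched over (dotted end down, solid stop). It takes about 3 N at the end and stays where it is left.
- blue_top (a point): Centre of the top of the blue key. Keys stand in a row 53 mm apart; each round cap is 29 mm across, its top 14 mm above the panel (79 mm above the worktop) when up and 8 mm when fully down, still 3.8 mm above the collar round it.
- blue_key (a joint): Travel of the blue key, m: 0 up, 0.006 fully down (solid stop). Latching: it takes about 3 N and stays where it was pushed to.
- yellow_top (a point): Centre of the top of the yellow key, the same size as the blue; not to be pressed.
- yellow_key (a joint): Travel of the yellow key, m: 0 up, 0.006 down; it also stays down if pressed.
- green_top (a point): Centre of the top of the green key, the same size as the blue.
- green_key (a joint): Travel of the green key, m: 0 up, 0.006 fully down (solid stop). A spring returns it; fully down takes about 4 N.
- timer: White kitchen-style bench timer lying flat, 62 x 62 x 16 mm, loose; origin under its centre.
- petri: Petri dish, 60 mm across, 14 mm high, loose; origin under its centre.
- bottle_small: Small clear glass bottle with blue rings, 45 mm across, 107 mm high, loose; origin under its centre.
- marker_1: Black-capped marker pen lying flat, 125 mm long, loose; origin under its centre.
- marker_2: Red marker pen lying flat, 125 mm long, loose; origin under its centre.
- pe_bottle_2: Small white plastic bottle, 42 mm across, 71 mm high, loose; origin under its centre.

How it is judged (in metres and radians):
On the way, in this order (a step that is already met when the one before it is completed fails the run):
1. the lid is pushed fully shut (value of joint lid below 0.03 rad), for 0.1 s.
2. the rocker is switched over (value of joint rocker above 0.32 rad), for 0.1 s.
3. the blue key is fully down (value of joint blue_key above 0.0045 m), for 0.1 s.
4. the green key is fully down (value of joint green_key above 0.0045 m), for 0.05 s.
At the end, for the whole second after the job is handed in: The lid is shut (within 0.03 rad), the rocker is over (beyond 0.32 of 0.4 rad), the blue key is down (more than 4.5 of 6 mm), and the green and yellow keys are up (within 1 mm) (value of joint lid below 0.03 rad and value of joint rocker above 0.32 rad and value of joint blue_key above 0.0045 m and value of joint each of green_key, yellow_key below 0.001 m); the robot touches nothing.
It fails at once if the yellow key is pressed (2 mm) (value of joint yellow_key above 0.002 m).
It fails at once if the lid is lifted further open (beyond 0.45 rad) (value of joint lid above 0.45 rad).
It fails at once if a control is worked before its turn: rocker before the lid is shut, blue key before the rocker is over, green key before the blue is down ((value of joint rocker above 0.2 rad and value of joint lid above 0.06 rad) or (value of joint blue_key above 0.002 m and value of joint rocker below 0.25 rad) or (value of joint green_key above 0.002 m and value of joint blue_key below 0.004 m)).
It fails at once if a loose thing standing about is moved (more than 15 mm) (distance of any of timer, petri, bottle_small, marker_1, marker_2, pe_bottle_2 from where it was at the start of the episode above 0.015 m).
It also fails if it takes over 51 s, if anything falls off the work surface, if the arm or the gripper's body presses on something with over 40 N, if the wrist force passes 120 N, or if a joint passes its speed limit or range.

### The arm

A 6-joint arm with a two-finger parallel gripper is mounted at the origin on the work surface; the furniture and walls round the work are solid. World frame = base frame: x ahead of the robot, y to its left, z up, the work surface at z = 0. Lengths are in m, angles in degrees, forces in N, time in s.
With the tool pointing down it reaches from about 0.4 to 0.825 m from the base axis. Payload 7 kg.
Tool frame: the origin (TCP) lies midway between the tips of the shut fingers; the grasp point (between the pads) lies r.pinch_z behind it (r.pinch_z is the distance from the TCP to the grasp point, in m); z points along the fingers, y is the line along which they close (so a half turn about z gives the same grasp; the last joint's range is limited). The gripper opens to 88 mm and grips with 3 to 60 N. Pads are 19 mm wide; open, the fingers measure 130 mm over their backs; the gripper's body (78 mm by 193 mm) begins 47 mm behind the grasp point.
Start: joints at [86.35, 20.546, 0.682, 0, -70.136, -16.507], TCP at [0.233, 0.634, 0.227] pointing down, gripper open.
Joint ranges: [-176.03, 176.03], [-82.01, 121.73], [-58.28, 71.71], [-173.87, 95.51], [-174.79, -0.11], [-173.66, 173.66]. Speed limits (degrees/s): [136.94, 136.94, 172.46, 180, 180, 180].

### API

Orientations are given as [roll, pitch, yaw] about the fixed x, y, z axes, in that order (R = Rz(yaw) Ry(pitch) Rx(roll)).
In Python, from plant import r, optics, job gives the robot as it stands.
- The arm moves only by the shell command python3 -m crank 'ROWS' [FORCE]. ROWS is JSON, a list of rows, each an object with "xyz": the shift along the tool's x, y, z in units of 30 mm (1.0 is 30 mm), a list of three; "delta_rot": the turn, a rotation vector about the tool's x, y, z in degrees, a list of three; "claw": the closure, from 0 (fully open) to 1 (shut). A call has 1 to 20 rows; each row is the pose to reach, as a shift and turn from the pose commanded when the call began, along the tool's axes at that moment; what a row does not reach only later rows make up. A row lasts 1/8 s, in which the tool goes at most 62.5 mm and 10.7 degrees, less where a joint would pass 70% of its speed; a pose out of reach is approached as far as the arm can. A call with a gripper value outside its range is refused whole. The fingers move at their own pace and stop on an object; FORCE is the grip in N (left out, the last holds). Time passes only in rows, so rows that repeat a pose let the fingers close. It gives the time, the measured TCP pose, the force, the opening and the grip force at its end, in the units of the state.
- r.get_state(): the state, without advancing time (a new reading comes with each control period).
- optics.capture(name): name is "scene" or "top" or "wrist"; returns a dict with "img" (400x640x3 uint8, blue, green, red), "fovy" (degrees; the focal length in pixels is half the picture's height over the tangent of half this angle, whatever the lens; pixels are square), "cx", "cy" (the principal point, pixels), "eye" and "rotation" of the camera in the world; the wrist camera has in their place "hand_eye" (4x4, takes a point from camera to tool coordinates, whose origin is the TCP and whose axes are the flange's). Camera axes: x right, y up, looking along -z (the intrinsics and any distortion apply to the point x, -y, -z); pixel columns grow to the right and rows downward; lengths in m; the calibration is good to about 2 mm. A picture is of the moment at which its call begins: read the wrist's pose just before it. There is no depth.
- job.close_job(): hands the job in; it is judged then, once.
The state is a dict: "time_s": time; "joints": joint angles; "qd": joint speeds; "joint_torque": joint torques, N m; "tcp_pos": TCP position; "eef_rot": TCP orientation; "contact_force": force on the tool from outside, world axes, zero at the start; "moment": the same for the moment, N m; "gripper_width": finger opening in m; "gripper_force": force on a finger pad.
Only numpy, scipy, OpenCV 4.12 (cv2) and the standard library are available. Lean on these libraries where they do the work, as an engineer would, in place of code of your own. Each camera call takes 0.05 s, during which the arm holds its last target. There are 200 camera calls.

## Working session

There is one attempt and no reset: what is moved stays moved. The work goes in short steps, Python scripts to look and compute and a shell command to move; the robot and the scene stay as the last step left them, time stands still between calls to the robot, and variables do not carry over. Pictures are saved under pics/ and viewed, at most 10 in all, crops included, and the job is handed in when it is done.

```bash
mkdir -p pics; ls
python3 - <<'E'
from plant import r,optics
import cv2,numpy as np
s=r.get_state(); print(s['time_s'],s['tcp_pos'],s['eef_rot'],s['contact_force'],r.pinch_z)
for n in("scene","top","wrist"):
    c=optics.capture(n); cv2.imwrite(f"pics/{n}0.png",c["img"])
    print(n,{k:(np.round(v,4).tolist() if not isinstance(v,(str,dict)) else v) for k,v in c.items() if k!="img"})
E
```

```text
pics
0.0 [0.23244934 0.63320338 0.22564903] [ 1.79907578e+02 -7.47626867e-03 -2.01641539e+01] [0.2212942  0.20279601 0.33853172] 0.0188
scene {'fovy': 52.8994, 'cx': 321.3622, 'cy': 208.124, 'eye': [-0.0405, -0.7722, 0.5237], 'rotation': [64.5682, 1.1646, -36.2301]}
top {'fovy': 47.0097, 'cx': 318.9575, 'cy': 194.7844, 'eye': [0.2644, 0.0071, 1.1408], 'rotation': [12.1662, 0.1368, -94.1698]}
wrist {'fovy': 70.5738, 'cx': 315.2775, 'cy': 200.6668, 'hand_eye': [[0.0013, 0.9599, 0.2804, 0.0756], [1.0, -0.0011, -0.0008, 0.0007], [-0.0004, 0.2804, -0.9599, -0.1588], [0.0, 0.0, 0.0, 1.0]]}
```

View pics/top0.png

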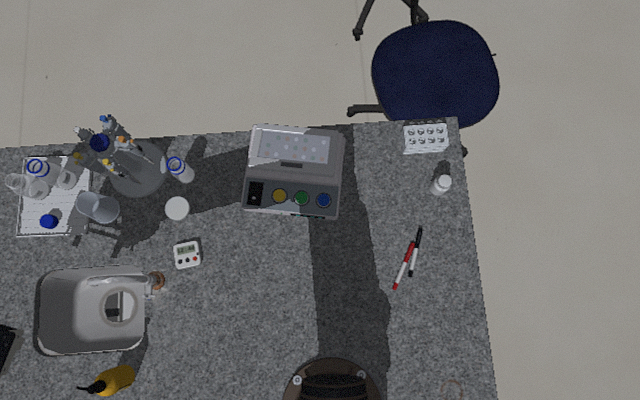

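View pics/scene0.png

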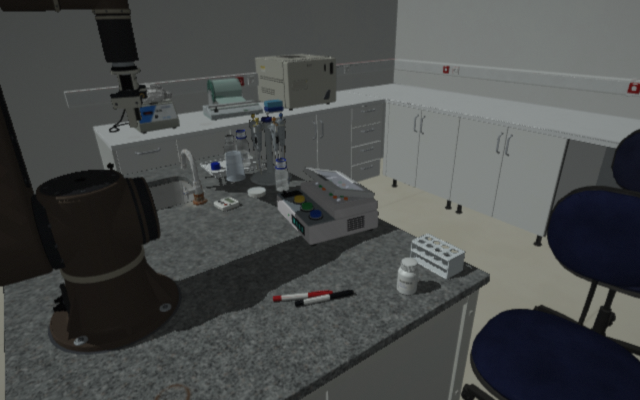

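View pics/wrist0.png

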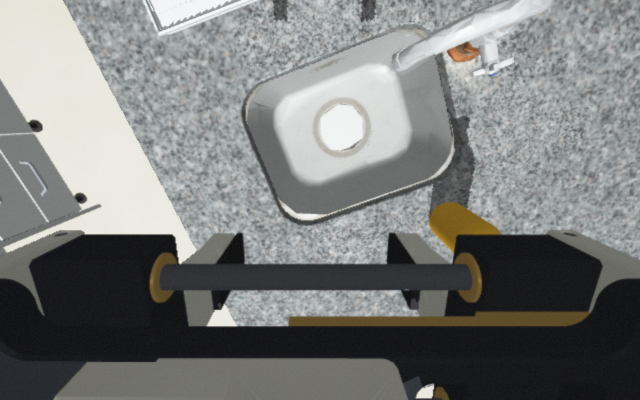

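The top view shows the station at about (293,170), with the rocker at (256,194), yellow key at (279,195), green at (301,197) and blue at (323,200). In the scene view the station is near (325,200) with the lid ajar. The wrist view shows only the sink, faucet and the fingers. Next I'll localise the keys.

```bash
cat > h.py <<'E'
import cv2,numpy as np
from scipy.spatial.transform import Rotation as Ro
from plant import r,optics
def cam(n):
    s=r.get_state(); c=optics.capture(n)
    if n=="wrist":
        T=np.eye(4);T[:3,:3]=Ro.from_euler('xyz',s['eef_rot'],degrees=True).as_matrix();T[:3,3]=s['tcp_pos']
        T=T@np.array(c['hand_eye']); c['R'],c['e']=T[:3,:3],T[:3,3]
    else: c['R'],c['e']=Ro.from_euler('xyz',c['rotation'],degrees=True).as_matrix(),np.array(c['eye'])
    c['f']=200/np.tan(np.radians(c['fovy']/2)); return c
def ray(c,p): return c['R']@np.array([(p[0]-c['cx'])/c['f'],-(p[1]-c['cy'])/c['f'],-1])
def plane(c,p,z):
    d=ray(c,p); return c['e']+d*(z-c['e'][2])/d[2]
def tri(c1,p1,c2,p2):
    a,b=ray(c1,p1),ray(c2,p2); t=np.linalg.lstsq(np.c_[a,-b],c2['e']-c1['e'],rcond=None)[0]
    P,Q=c1['e']+t[0]*a,c2['e']+t[1]*b; return (P+Q)/2,np.linalg.norm(P-Q)
HUE=dict(blue=(95,125),yellow=(18,33),green=(40,85))
def keys(img,box):
    x0,y0,x1,y1=box; h=cv2.cvtColor(img[y0:y1,x0:x1],cv2.COLOR_BGR2HSV); o={}
    for k,(a,b) in HUE.items():
        m=cv2.inRange(h,(a,110,50),(b,255,255)); n,_,st,ce=cv2.connectedComponentsWithStats(m)
        if n>1:
            i=1+st[1:,4].argmax(); o[k]=(ce[i]+[x0,y0],st[i,2:].tolist())
    return o
E
python3 - <<'E'
from h import *
t,s=cam("top"),cam("scene")
a,b=keys(t['img'],(235,175,345,220)),keys(s['img'],(275,180,345,235))
for k in HUE:
    print(k,a.get(k),b.get(k))
    if k in a: print('  plane',plane(t,a[k][0],.079).round(4))
    if k in a and k in b: print('  tri',*tri(t,a[k][0],s,b[k][0]))
print('rocker',plane(t,(256,194),.075), 'bar',plane(t,(291,164),.13))
cv2.imwrite('pics/crop.png',np.vstack([cv2.resize(t['img'][110:230,225:355],(780,None or 720//2*2),interpolation=2)[:300*2][:,:]])[:600])
E
```

```text
blue (array([323.2991453 , 199.32478632]), [12, 12, 117]) (array([315.48387097, 214.        ]), [10, 7, 62])
  plane [ 0.4812 -0.0164  0.079 ]
  tri [ 0.48298419 -0.0166755   0.07055824] 0.00017355142955553907
yellow (array([278.74576271, 194.6440678 ]), [12, 12, 118]) (array([299.01492537, 198.85074627]), [11, 7, 67])
  plane [0.5001 0.0877 0.079 ]
  tri [0.5019611  0.08829855 0.0708968 ] 3.531253648284336e-05
green (array([301.05607477, 197.1682243 ]), [11, 13, 107]) (array([319., 186.]), [1, 1, 1])
  plane [0.4902 0.0355 0.079 ]
  tri [0.49890637 0.02335564 0.1260538 ] 0.042695805279662824
rocker [0.50654781 0.14174314 0.075     ] bar [0.55821569 0.05203981 0.13      ]
```

View pics/crop.png

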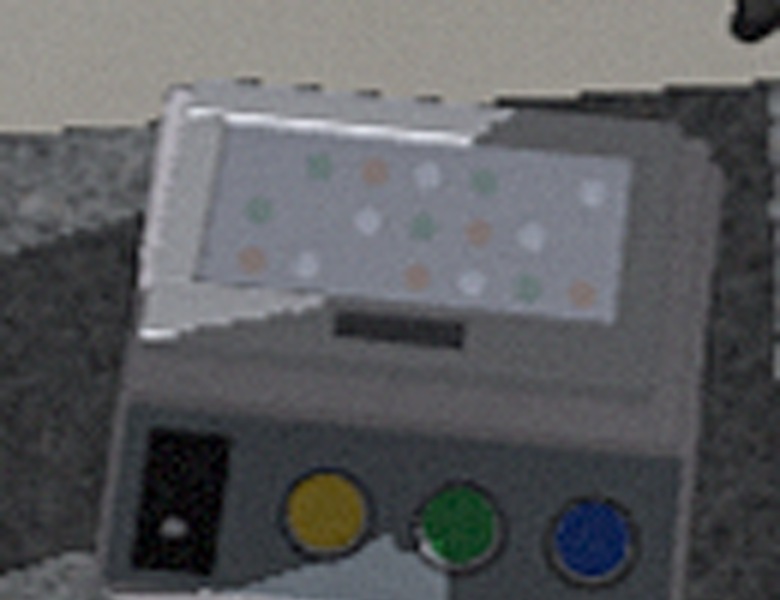

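The crop shows the rocker's white dot at the near end, then yellow, green and blue from left to right. Key spacing comes out at 106 mm from yellow to blue, which matches. Station yaw is about -10.3° and its origin about (0.560, 0.050). I'll raise the arm, then cross over and look with the wrist camera.

```bash
python3 -m crank '[{"xyz":[0,0,-2],"delta_rot":[0,0,0],"claw":1},{"xyz":[0,0,-4],"delta_rot":[0,0,0],"claw":1},{"xyz":[0,0,-4],"delta_rot":[0,0,0],"claw":1},{"xyz":[12.4,15.8,-4],"delta_rot":[0,0,-10],"claw":1},{"xyz":[12.4,15.8,-4],"delta_rot":[0,0,-10],"claw":1},{"xyz":[12.4,15.8,-4],"delta_rot":[0,0,-10],"claw":1},{"xyz":[12.4,15.8,-4],"delta_rot":[0,0,-10],"claw":1},{"xyz":[12.4,15.8,-4],"delta_rot":[0,0,-10],"claw":1},{"xyz":[12.4,15.8,-4],"delta_rot":[0,0,-10],"claw":1},{"xyz":[12.4,15.8,-4],"delta_rot":[0,0,-10],"claw":1},{"xyz":[12.4,15.8,-4],"delta_rot":[0,0,-10],"claw":1},{"xyz":[12.4,15.8,-4],"delta_rot":[0,0,-10],"claw":1},{"xyz":[12.4,15.8,-4],"delta_rot":[0,0,-10],"claw":1},{"xyz":[12.4,15.8,-4],"delta_rot":[0,0,-10],"claw":1},{"xyz":[12.4,15.8,-4],"delta_rot":[0,0,-10],"claw":1},{"xyz":[12.4,15.8,-4],"delta_rot":[0,0,-10],"claw":1},{"xyz":[12.4,15.8,-4],"delta_rot":[0,0,-10],"claw":1},{"xyz":[12.4,15.8,-4],"delta_rot":[0,0,-10],"claw":1}]' 20
python3 - <<'E'
from h import *
c=cam("wrist"); cv2.imwrite("pics/w1.png",c['img'])
o=keys(c['img'],(0,0,640,230))
for k in o: print(k,o[k],plane(c,o[k][0],.079).round(4))
E
```

```text
time_s: 2.5
tcp_pos: [0.4184, 0.0611, 0.3465]
eef_rot: [-180.0, 0.0, -10.1]
contact_force: [0.1, 0.2, 0.0]
gripper_width: 0.0005
gripper_force: 0.0
blue (array([360.5931677 , 118.60869565]), [20, 20, 322]) [ 0.4803 -0.0175  0.079 ]
yellow (array([287.71835443, 118.39873418]), [20, 20, 316]) [0.499  0.0864 0.079 ]
green (array([324.25589226, 118.6026936 ]), [19, 20, 297]) [0.4895 0.0343 0.079 ]
```

View pics/w1.png

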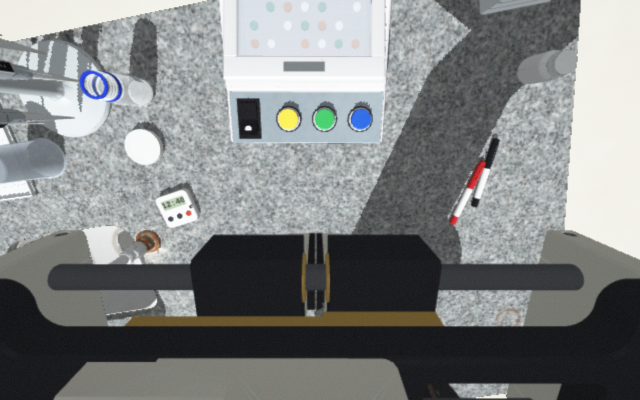

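The wrist view shows rocker (248,118), yellow (288,118), green (324,119) and blue (360,119). These agree with the top view to about 1 mm. Timer, petri dish and markers are clear of the path. Now the lid.

```bash
python3 -m crank '[{"xyz":[2,-0.4,0],"delta_rot":[0,0,0],"claw":1},{"xyz":[4.3,-0.4,1],"delta_rot":[0,0,0],"claw":1},{"xyz":[4.3,-0.4,3],"delta_rot":[0,0,0],"claw":1},{"xyz":[4.3,-0.4,5],"delta_rot":[0,0,0],"claw":1},{"xyz":[4.3,-0.4,6.2],"delta_rot":[0,0,0],"claw":1},{"xyz":[4.3,-0.4,6.5],"delta_rot":[0,0,0],"claw":1},{"xyz":[4.3,-0.4,6.8],"delta_rot":[0,0,0],"claw":1},{"xyz":[4.3,-0.4,7.1],"delta_rot":[0,0,0],"claw":1},{"xyz":[4.3,-0.4,7.4],"delta_rot":[0,0,0],"claw":1},{"xyz":[4.3,-0.4,7.6],"delta_rot":[0,0,0],"claw":1},{"xyz":[4.3,-0.4,7.8],"delta_rot":[0,0,0],"claw":1},{"xyz":[4.3,-0.4,7.9],"delta_rot":[0,0,0],"claw":1},{"xyz":[4.3,-0.4,8],"delta_rot":[0,0,0],"claw":1},{"xyz":[4.3,-0.4,8],"delta_rot":[0,0,0],"claw":1}]'
```

```text
time_s: 4.3
tcp_pos: [0.5476, 0.0495, 0.1064]
eef_rot: [180.0, 0.0, -10.2]
contact_force: [-0.0, 0.2, 0.4]
gripper_width: 0.0006
gripper_force: 0.0
```

```bash
python3 -m crank '[{"xyz":[0,0,0.05],"delta_rot":[0,0,0],"claw":1},{"xyz":[0,0,0.1],"delta_rot":[0,0,0],"claw":1},{"xyz":[0,0,0.12],"delta_rot":[0,0,0],"claw":1}]'
```

```text
time_s: 4.68
tcp_pos: [0.5477, 0.0496, 0.1041]
eef_rot: [180.0, -0.0, -10.1]
contact_force: [-6.4, 1.4, 15.7]
gripper_width: 0.0006
gripper_force: 7.6
```

```bash
python3 -m crank '[{"xyz":[0,0,0],"delta_rot":[0,0,0],"claw":1},{"xyz":[0,0,-1],"delta_rot":[0,0,0],"claw":1},{"xyz":[-2.7,-2.9,-1],"delta_rot":[0,0,0],"claw":1},{"xyz":[-2.7,-2.9,-1],"delta_rot":[0,0,0],"claw":1},{"xyz":[-2.7,-2.9,-1],"delta_rot":[0,0,0],"claw":1},{"xyz":[-2.7,-2.9,0.3],"delta_rot":[0,0,0],"claw":1},{"xyz":[-2.7,-2.9,0.5],"delta_rot":[0,0,0],"claw":1}]'
python3 - <<'E'
from h import *
for n,b in(("scene",(180,320,260,420)),("top",(110,230,225,355))):
    c=cam(n); i=c['img'][b[0]:b[1]-0,b[2]:b[3]] if n=="top" else c['img'][150:260,250:400]
    cv2.imwrite(f"pics/{n}2.png",cv2.resize(i,None,fx=5,fy=5,interpolation=2))
E
```

```text
time_s: 5.55
tcp_pos: [0.4819, 0.1483, 0.0861]
eef_rot: [179.8, 0.2, -10.2]
contact_force: [-0.2, 0.4, 1.0]
gripper_width: 0.0004
gripper_force: 0.0
```

View pics/scene2.png

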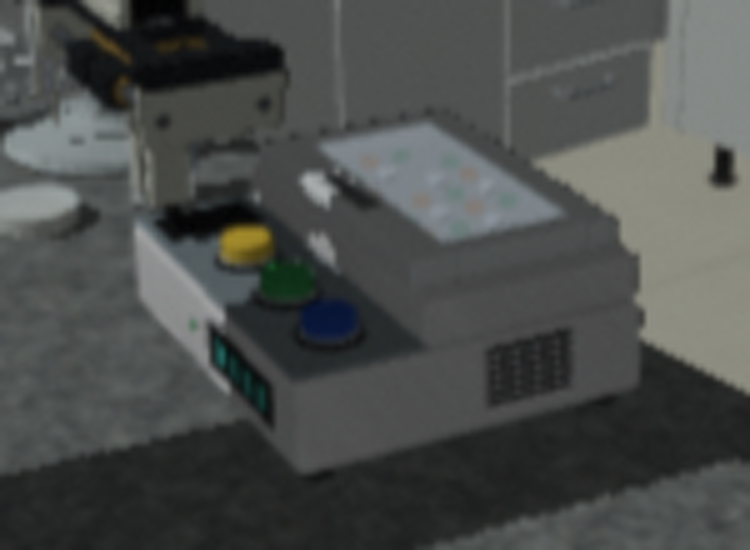

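The lid is shut and flat. The finger is over the near end of the rocker, at crop (165,205). Pressing.

```bash
python3 -m crank '[{"xyz":[0.1,0,0],"delta_rot":[0,0,0],"claw":1},{"xyz":[0.1,0,0.1],"delta_rot":[0,0,0],"claw":1},{"xyz":[0.1,0,0.2],"delta_rot":[0,0,0],"claw":1},{"xyz":[0.1,0,0.3],"delta_rot":[0,0,0],"claw":1},{"xyz":[0.1,0,0.4],"delta_rot":[0,0,0],"claw":1},{"xyz":[0.1,0,0.45],"delta_rot":[0,0,0],"claw":1},{"xyz":[0.1,0,0.45],"delta_rot":[0,0,0],"claw":1}]'
```

```text
time_s: 6.52
tcp_pos: [0.4861, 0.1489, 0.0743]
eef_rot: [180.0, 0.0, -10.2]
contact_force: [-0.4, -1.3, 1.1]
gripper_width: 0.0006
gripper_force: 0.2
```

```bash
python3 -m crank '[{"xyz":[0,0,0.04],"delta_rot":[0,0,0],"claw":1},{"xyz":[0,0,0.08],"delta_rot":[0,0,0],"claw":1},{"xyz":[0,0,0.08],"delta_rot":[0,0,0],"claw":1}]'
```

```text
time_s: 6.9
tcp_pos: [0.4862, 0.1489, 0.072]
eef_rot: [180.0, -0.0, -10.2]
contact_force: [-0.3, -0.5, 0.7]
gripper_width: 0.0003
gripper_force: 0.5
```

```bash
python3 -m crank '[{"xyz":[0,0,0.04],"delta_rot":[0,0,0],"claw":1},{"xyz":[0,0,0.08],"delta_rot":[0,0,0],"claw":1},{"xyz":[0,0,0.08],"delta_rot":[0,0,0],"claw":1}]'
python3 - <<'E'
from h import *
c=cam("scene"); cv2.imwrite("pics/scene3.png",cv2.resize(c['img'][170:230,260:340],None,fx=9,fy=9,interpolation=2))
E
```

```text
time_s: 7.28
tcp_pos: [0.4863, 0.1489, 0.0703]
eef_rot: [-180.0, -0.0, -10.1]
contact_force: [-3.6, -0.7, 10.3]
gripper_width: 0.0008
gripper_force: 4.6
```

View pics/scene3.png

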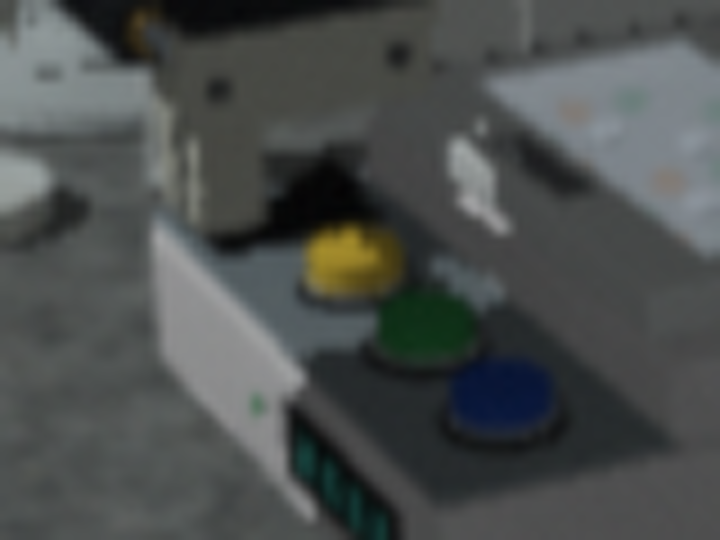

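The rocker is over: its rear end stands up and it took 10 N at the stop. Next the blue key.

```bash
python3 -m crank '[{"xyz":[0,0,0],"delta_rot":[0,0,0],"claw":1},{"xyz":[0,0,-1.2],"delta_rot":[0,0,0],"claw":1},{"xyz":[0.8,5.5,-1.2],"delta_rot":[0,0,0],"claw":1},{"xyz":[0.8,5.5,-1.2],"delta_rot":[0,0,0],"claw":1},{"xyz":[0.8,5.5,-1.2],"delta_rot":[0,0,0],"claw":1},{"xyz":[0.8,5.5,-1.2],"delta_rot":[0,0,0],"claw":1},{"xyz":[0.8,5.5,-0.6],"delta_rot":[0,0,0],"claw":1},{"xyz":[0.8,5.5,-0.4],"delta_rot":[0,0,0],"claw":1},{"xyz":[0.8,5.5,-0.3],"delta_rot":[0,0,0],"claw":1},{"xyz":[0.8,5.5,-0.2],"delta_rot":[0,0,0],"claw":1},{"xyz":[0.8,5.5,-0.1],"delta_rot":[0,0,0],"claw":1},{"xyz":[0.8,5.5,0.1],"delta_rot":[0,0,0],"claw":1},{"xyz":[0.8,5.5,0.1],"delta_rot":[0,0,0],"claw":1}]'
```

```text
time_s: 8.95
tcp_pos: [0.4813, -0.0175, 0.0725]
eef_rot: [180.0, -0.1, -10.0]
contact_force: [-29.0, 7.0, 74.4]
gripper_width: 0.0003
gripper_force: 37.2
```

```bash
python3 -m crank '[{"xyz":[0,0,-0.3],"delta_rot":[0,0,0],"claw":1},{"xyz":[0,0,-1.3],"delta_rot":[0,0,0],"claw":1},{"xyz":[0,-1.75,-1.3],"delta_rot":[0,0,0],"claw":1},{"xyz":[0,-1.75,-1.3],"delta_rot":[0,0,0],"claw":1},{"xyz":[0,-1.75,-0.6],"delta_rot":[0,0,0],"claw":1},{"xyz":[0,-1.75,-0.4],"delta_rot":[0,0,0],"claw":1},{"xyz":[0,-1.75,-0.3],"delta_rot":[0,0,0],"claw":1},{"xyz":[0,-1.75,-0.2],"delta_rot":[0,0,0],"claw":1},{"xyz":[0,-1.75,-0.15],"delta_rot":[0,0,0],"claw":1},{"xyz":[0,-1.75,-0.15],"delta_rot":[0,0,0],"claw":1}]'
```

```text
time_s: 10.2
tcp_pos: [0.4899, 0.0336, 0.0728]
eef_rot: [180.0, -0.0, -10.1]
contact_force: [-7.9, -1.2, 19.1]
gripper_width: 0.0009
gripper_force: 9.3
```

Green is at its stop (19 N at z = 0.0728). I'll retreat straight up and back, then look.

```bash
python3 -m crank '[{"xyz":[0,0,0],"delta_rot":[0,0,0],"claw":1},{"xyz":[0,0,-1.5],"delta_rot":[0,0,0],"claw":1},{"xyz":[0,0,-3],"delta_rot":[0,0,0],"claw":1},{"xyz":[-2,0,-5],"delta_rot":[0,0,0],"claw":1},{"xyz":[-2,0,-5],"delta_rot":[0,0,0],"claw":1},{"xyz":[-2,0,-5],"delta_rot":[0,0,0],"claw":1}]'
python3 - <<'E'
from h import *
c=cam("scene"); w=cam("wrist")
a=cv2.resize(c['img'][150:250,265:395],(780,600),interpolation=2)[:300+300]
cv2.imwrite("pics/end.png",np.vstack([a[:420],cv2.resize(w['img'][40:230,160:560],None,fx=1,fy=.94)[:178,:].repeat(1,0) if 0 else cv2.resize(w['img'][40:230,160:560],(780,178))]))
E
```

```text
time_s: 10.95
tcp_pos: [0.4312, 0.045, 0.2231]
eef_rot: [-179.8, -0.2, -10.1]
contact_force: [-1.0, 0.4, -1.0]
gripper_width: 0.0003
gripper_force: 0.0
```

View pics/end.png

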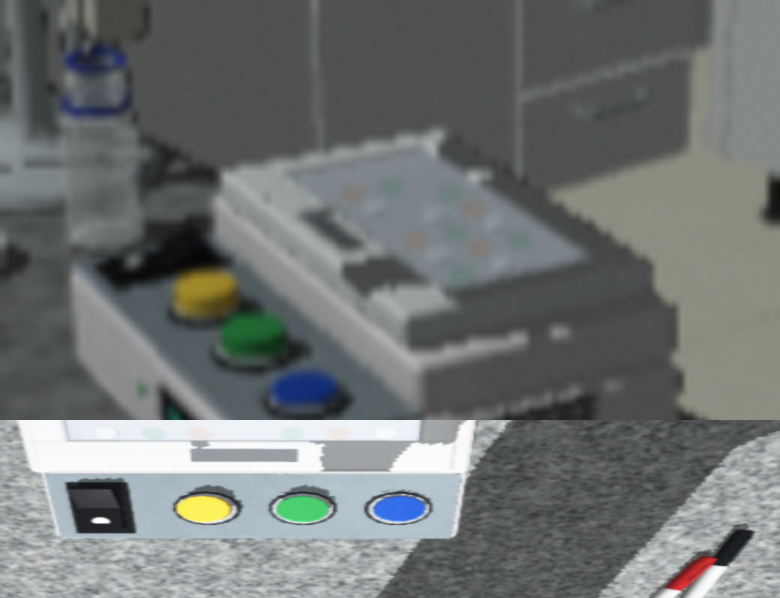

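The lid is shut, the rocker is over and blue is down (300,390). Green and yellow are up (255,335 and 205,293), and the arm is clear.

```bash
python3 -c "
from plant import job
print(job.close_job())"
```

```text
the job is handed in; nothing more can be done
None
```

I handed the job in at about 11 s: lid shut, rocker switched over, blue key latched down, and green key pressed and back up, with yellow never pressed; the call returned no verdict, so this rests on the force readings and the last pictures.

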